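Feed the blue slug down the press chute

ROBOT

A 6-joint arm with a two-finger parallel gripper is mounted at the origin on the work surface. World frame = base frame: x ahead of the robot, y to its left, z up, the work surface at z = 0. Lengths are in mm, angles in rad, forces in N, time in s.
With the tool pointing down it reaches from about 275 to 750 mm from the base axis. Payload 10.2 kg.
Tool frame: the origin (TCP) lies at the very end of the fingers, on their centre line; the grasp point (between the pads) lies behind it (ctrl.grasp_offset is the z of the grasp point in the tool frame, in mm); z points along the fingers, y is the direction in which the jaws open and shut (so a half turn about z gives the same grasp; the last joint's range is limited). The gripper opens to 85 mm and grips with 20 to 120 N. Pads are 22 mm wide; open, the fingers measure 114 mm over their backs; the gripper's body (76 mm by 85 mm) begins 54 mm behind the grasp point. The pads swing forward as they close: fully open they stand 13 mm farther back than shut.
Start: joints at [-1.514, 0.313, 1.498, -0, 1.331, -0.223], TCP at [144.973, -504.593, 231.294] pointing down, gripper open.
Joint ranges: [-2.94, 2.94], [-0.97, 2.17], [0.19, 2.56], [-1.23, 4.37], [0.02, 3.11], [-2.88, 2.88]. Speed limits (rad/s): [2.39, 2.39, 3.01, 3.14, 3.14, 3.14].

INTERFACE

Orientations are given as a unit quaternion [w, x, y, z].
In Python, from rig import ctrl, capture, job gives the robot as it stands. The module is installed in compiled form; this text tells all that it offers.
- The arm moves only by the tool move_arm, never from a script. Its argument "series" is a list of rows, each a list of 7 numbers: the turn, a rotation vector about the tool's x, y, z in rad, then the shift along the tool's x, y, z in cm, then the opening, from 0 (shut) to 1 (fully open). A call has 1 to 5 rows; each row is the pose to reach, as a shift and turn from the pose measured when the call began, along the tool's axes at that moment; what a row does not reach only later rows make up. A row lasts 1/12 s, in which the tool goes at most 41.7 mm and 7.16 degrees, less where a joint would pass 70% of its speed; a pose out of reach is approached as far as the arm can. A call with a gripper value outside its range is refused whole. The fingers move at their own pace and stop on an object; "grip_force" is the grip in N (left out, the last holds). Time passes only in rows, so rows that repeat a pose let the fingers close. It gives the time, the measured TCP pose, the force and the opening at its end, in the units of the state.
- ctrl.sense(): the state, without advancing time (a new reading comes with each control period).
- capture(name): name is "scene" or "top" or "wrist"; returns a dict with "frame" (420x560x3 uint8, red, green, blue), "mtx" (3x3 intrinsics, pixels), "R" (3x3) and "t" (3): a world point X has camera coordinates R X + t. Camera axes: x right, y down, z forward; pixel columns grow to the right and rows downward; lengths in mm; the calibration is good to about 2 mm. A picture is of the moment at which its call begins. There is no depth.
- job.finish_job(): hands the job in, once; it reports no verdict.
The state is a dict: "time_s": time; "joints": joint angles; "dq": joint speeds; "tau": joint torques, N m; "eef_pos": TCP position; "ee_rot": TCP orientation; "force": force on the tool from outside, world axes, zero at the start; "wrist_torque": the same for the moment, N m; "grip_width": opening from 0.0 (shut) to 1.0 (fully open).
Only numpy, scipy, OpenCV 4.12 (cv2) and the standard library are available. Lean on these libraries where they do the work, as an engineer would, in place of code of your own. Each camera call takes 0.05 s, during which the arm holds its last target.

TASK

The hand press is to get the blue slug next: push the blue slug down its lane of the sloped chute until it rests against the orange stop bar at the lower end. Slide it, do not lift it out of its lane, and leave the pink and the cream slug where they are on the landing.

Things in the scene. Friction and masses are not known exactly. Their poses are not given: they have to be found in the camera images.
- blue_slug_center (a point): Centre of the cobalt blue ceramic slug: solid eight-sided puck, 46 mm across flats, 50 over corners, 30 tall, z its upright axis. Starts on the landing in any lane, at chute y -105 to -65 mm, any yaw. Does not slide by itself on the slope: it stays where pushing stops; pushing takes 1 to 2 N. At rest against the stop its centre is at chute y = 101, z = 55 mm, leaning 12 degrees.
- pink_slug_center (a point): Centre of the pink slug, same shape and size as the blue one, on the landing in another lane.
- cream_slug_center (a point): Centre of the cream slug, same shape and size as the blue one, on the landing in another lane.
- chute: Fixed chute. Origin under its middle on the table, z up, y downhill, x across. Lane centres x = -68, 0, 68 mm; lanes 60 wide, between rails 8 wide and 8 high. Level landing, floor z = 70 mm, y = -135 (open end, no wall) to -40; then the floor falls at 12 degrees for 165 mm to the orange stop bar across all lanes, 20 high, square to the slope; its face meets the floor at y = 121, z = 36 mm.

How it is judged (in metres and radians):
At the end, for the whole second after the job is handed in: The blue slug is at rest on the slope in its lane, flat on the lane floor (leaning less than 22 degrees) and against the orange stop bar or within about 12 mm of it; the pink and the cream slug are within 15 mm of where they started (y of blue_slug_center in the frame of chute between 0.089 and 0.11 m and z of blue_slug_center in the frame of chute between 0.045 and 0.067 m and angle between blue_slug_center's own z axis and vertical below 0.38 rad and linear speed of blue_slug below 0.02 m/s and distance of each of pink_slug_center, cream_slug_center from where it was at the start of the episode below 0.015 m); the robot touches nothing.
It fails at once if the blue slug is lifted out of its lane (its centre more than 25 mm above where it stands on the landing) (z of blue_slug_center in the frame of chute above 0.11 m).
It fails at once if the pink or the cream slug is moved by more than 15 mm (distance of any of pink_slug_center, cream_slug_center from where it was at the start of the episode above 0.015 m).
It also fails if it takes over 38 s, if anything falls off the work surface, if the arm or the gripper's body presses on something with over 40 N, if the wrist force passes 120 N, or if a joint passes its speed limit or range.

## Working session

There is one attempt and no reset: what is moved stays moved. The work goes in short steps, Python scripts to look and compute and a tool call to move; the robot and the scene stay as the last step left them, time stands still between calls to the robot, and variables do not carry over. Pictures are saved under pics/ and viewed, and the job is handed in when it is done.

Besides the shell and the picture viewer there is one more tool, called as name([rows], argument=value, ...), one row to a line, values as JSON. move_arm: Moves the arm, as the interface text tells. Its arguments: {"type":"object","properties":{"series":{"type":"array","items":{"type":"array","items":{"type":"number"}}},"grip_force":{"type":"number"}},"required":["series"]}

```bash
mkdir -p pics; python3 - <<'E'
from rig import ctrl,capture
import cv2,numpy as np,pickle
s=ctrl.sense();print(s['time_s'],s['eef_pos'],s['ee_rot'],s['force'],ctrl.grasp_offset)
for n in ("scene","top"):
    c=capture(n);cv2.imwrite(f'pics/{n}0.png',c['frame'][:,:,::-1]);pickle.dump(c,open(f'{n}0.pkl','wb'));print(n,c['mtx'],-np.array(c['R']).T@c['t'])
E
```

```text
0.0 [ 144.96896603 -504.31910586  230.73008548] [-6.46255972e-04  9.90225864e-01  1.39471569e-01  3.57857536e-05] [-0.05956336 -0.30335809 -0.26769063] -18.700000000000003
scene [[424.955906     0.         276.91389262]
 [  0.         424.955906   201.2619837 ]
 [  0.           0.           1.        ]] [985.79059871 114.20150855 579.60200866]
top [[455.77320582   0.         280.94550436]
 [  0.         455.77320582 212.48684351]
 [  0.           0.           1.        ]] [557.73529383  12.39918804 735.53309436]
```

View pics/scene0.png

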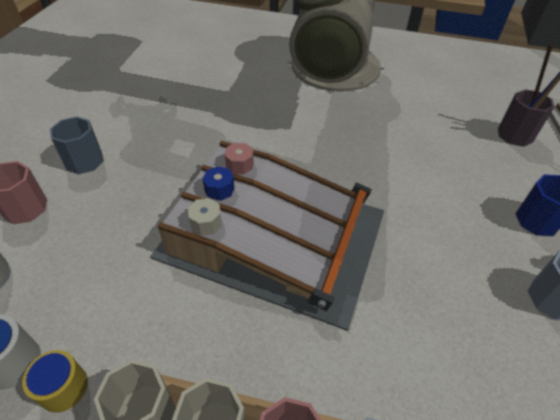

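View pics/top0.png

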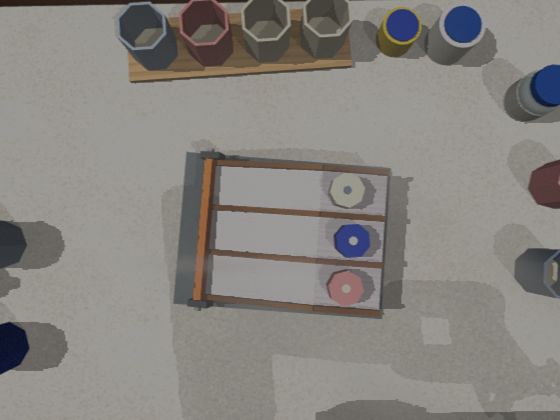

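```bash
python3 - <<'E'
import cv2,numpy as np,pickle
c=pickle.load(open('top0.pkl','rb'));f=c['frame'][:,:,::-1]
cv2.imwrite('pics/z.png',cv2.resize(f[140:325,170:410],None,fx=3.2,fy=3.2,interpolation=cv2.INTER_CUBIC))
c=pickle.load(open('scene0.pkl','rb'));f=c['frame'][:,:,::-1]
cv2.imwrite('pics/z2.png',cv2.resize(f[130:325,145:395],None,fx=3,fy=3,interpolation=cv2.INTER_CUBIC))
E
```

```text
(no output)
```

View pics/z.png

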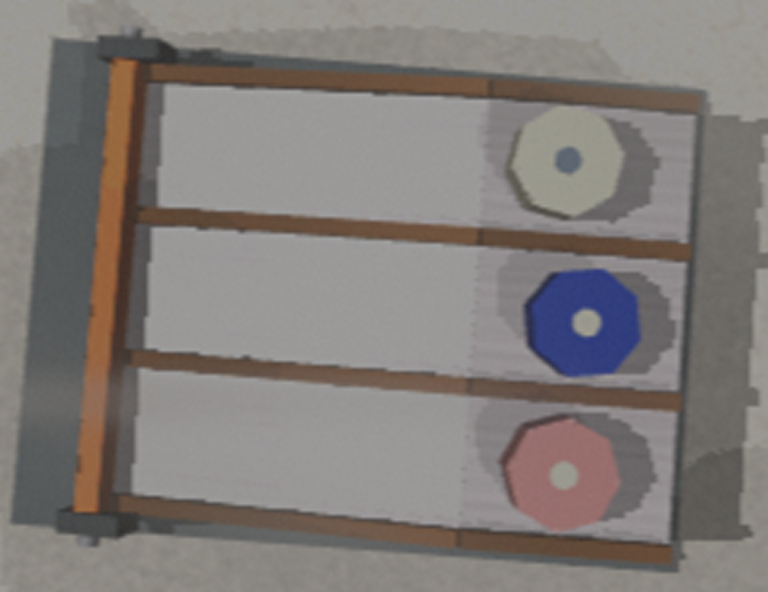

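View pics/z2.png

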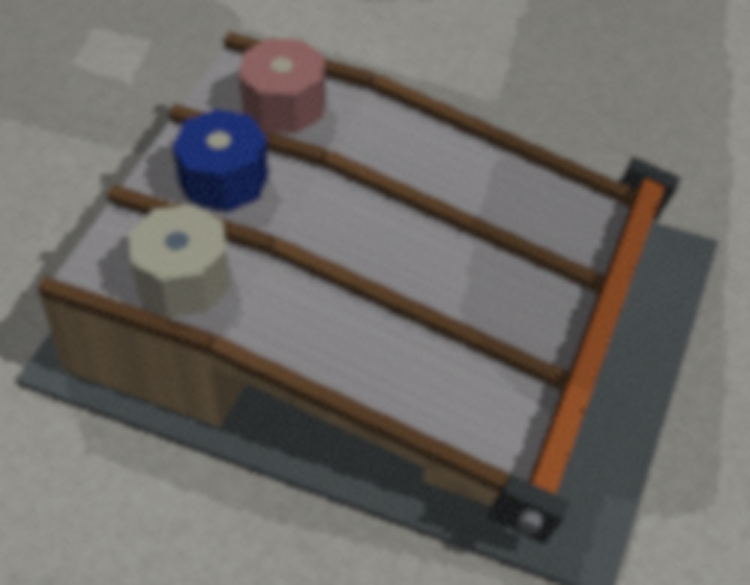

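```bash
cat > h.py <<'E'
import cv2,numpy as np,pickle
from scipy.optimize import least_squares
def proj(c,X):
    p=(np.array(c['R'])@np.atleast_2d(X).T).T+c['t'];p=p@np.array(c['mtx']).T;return p[:,:2]/p[:,2:]
def ray(c,px,z):
    R=np.array(c['R']);o=-R.T@c['t'];d=R.T@np.linalg.inv(c['mtx'])@[px[0],px[1],1];return o+d*(z-o[2])/d[2]
def toW(p,P):
    P=np.atleast_2d(P);a=p[2];return np.c_[p[0]+np.cos(a)*P[:,0]-np.sin(a)*P[:,1],p[1]+np.sin(a)*P[:,0]+np.cos(a)*P[:,1],P[:,2]]
def toC(p,X):
    a=p[2];d=np.array(X)-[p[0],p[1],0];return np.array([np.cos(a)*d[0]+np.sin(a)*d[1],-np.sin(a)*d[0]+np.cos(a)*d[1],d[2]])
E
python3 - <<'E'
from h import *
T=pickle.load(open('top0.pkl','rb'));S=pickle.load(open('scene0.pkl','rb'))
xs=[102,34,-34,-102]
P=np.array([[x,-135,78] for x in xs]+[[x,-40,78] for x in xs],float)
t=np.array([(702,101),(690,250),(679,401),(670,552),(490,88),(480,236),(469,386),(459,537)])/3.2+[170,140]
s=np.array([(45,288),(112,193),(175,113),(232,41),(210,346),(270,243),(325,156),(372,78)])/3+[145,130]
def fit(sets):
    best=None
    for a in np.arange(-3,3.2,.5):
        r=least_squares(lambda p:np.concatenate([(proj(c,toW(p,P))-q).ravel() for c,q in sets]),[550,0,a],x_scale=[10,10,.1])
        if best is None or r.cost<best.cost:best=r
    return best
for sets in ([(T,t)],[(S,s)],[(T,t),(S,s)]):
    r=fit(sets);print(r.x.round(3),'rms',np.sqrt(2*r.cost/len(r.fun)))
p=r.x
np.save('chute.npy',p)
for n,a,b in (('cream',(568,160),(177,240)),('blue',(587,323),(219,140)),('pink',(564,476),(282,66))):
    for c,q in ((T,np.array(a)/3.2+[170,140]),(S,np.array(b)/3+[145,130])):
        X=ray(c,q,100);print(n,X.round(1),toC(p,X).round(1))
E
```

```text
[ 5.61141e+02 -1.19840e+01 -1.03000e-01] rms 0.3853115225695469
[ 5.63133e+02 -1.15260e+01 -1.07000e-01] rms 0.7613583667731321
[ 5.61793e+02 -1.18950e+01 -1.04000e-01] rms 0.6884467479086946
cream [621.6 -92.5 100. ] [ 67.8 -73.9 100. ]
cream [620. -94. 100.] [ 66.5 -75.6 100. ]
blue [550.  -98.3 100. ] [ -2.7 -87.1 100. ]
blue [548.9 -99.3 100. ] [ -3.7 -88.3 100. ]
pink [484.1 -85.9 100. ] [-69.5 -81.7 100. ]
pink [484.  -86.7 100. ] [-69.6 -82.5 100. ]
```

```bash
cat >> h.py <<'E'
from scipy.spatial.transform import Rotation as Ro
def plan(*tg,orient=True):
    from rig import ctrl
    s=ctrl.sense();p=np.load('chute.npy');q=s['ee_rot'];R=Ro.from_quat([q[1],q[2],q[3],q[0]]);X=np.array(s['eef_pos'])
    a=p[2];cy=[-np.sin(a),np.cos(a),0];cx=[np.cos(a),np.sin(a),0]
    G=Ro.from_matrix(np.array([cy,cx,[0,0,-1]]).T)
    print('t',round(s['time_s'],2),'chute',toC(p,X).round(1),'F',np.round(s['force'],2),'grip',round(s['grip_width'],3),'q',np.round(s['joints'],2))
    print('turn',(R.inv()*G).as_rotvec().round(3))
    for t in tg: print(t,'shift cm',(R.inv().apply(toW(p,t)[0]-X)/10).round(2))
E
python3 -c "
from h import *
plan((-1,-152,170),(-1,-152,85))"
```

```text
t 0.1 chute [-363.3 -533.2  230.8] F [ 0.07 -0.51 -0.45] grip 0.999 q [-1.51  0.31  1.5  -0.    1.33 -0.22]
turn [-1.000e-03 -1.000e-03 -1.187e+00]
(-1, -152, 170) shift cm [ 47.87 -21.76   6.12]
(-1, -152, 85) shift cm [ 47.87 -21.75  14.62]
```

move_arm([
  [0,0,-0.12,4,-1.8,0.4,0.1],
  [0,0,-0.24,8,-3.6,0.8,0.1],
  [0,0,-0.36,12,-5.4,1.2,0.1],
  [0,0,-0.48,16,-7.3,1.6,0.1],
  [0,0,-0.6,20,-9.1,2,0.1],
])

```text
time_s: 0.52
eef_pos: [303.6, -368.1, 211.7]
ee_rot: [-0.001, 0.904, 0.428, 0.0]
force: [0.4, -0.3, 0.5]
grip_width: 0.299
```

```bash
python3 -c "
from h import *
plan((-1,-152,170),(-1,-152,85))"
```

```text
t 0.52 chute [-219.7 -381.1  211.7] F [ 0.38 -0.31  0.47] grip 0.299 q [-1.13  0.23  1.67  0.    1.25 -0.44]
turn [-0.001 -0.001 -0.581]
(-1, -152, 170) shift cm [31.15  5.7   4.2 ]
(-1, -152, 85) shift cm [31.15  5.71 12.7 ]
```

move_arm([
  [0,0,-0.12,4,0.7,0.5,0.1],
  [0,0,-0.24,8,1.5,1,0.1],
  [0,0,-0.36,12,2.2,1.6,0.1],
  [0,0,-0.48,16,2.9,2.2,0.1],
  [0,0,-0.58,20,3.7,2.7,0.1],
])

```text
time_s: 0.93
eef_pos: [459.9, -234.7, 184.3]
ee_rot: [-0.001, 0.741, 0.671, 0.0]
force: [-0.4, -0.1, -0.9]
grip_width: 0.097
```

```bash
python3 -c "
from h import *
plan((-1,-152,170),(-1,-152,85))"
```

```text
t 0.93 chute [ -78.1 -232.2  184.3] F [-0.36 -0.12 -0.94] grip 0.097 q [-0.7   0.34  1.59  0.    1.21 -0.6 ]
turn [-0.001 -0.002  0.005]
(-1, -152, 170) shift cm [7.98 7.75 1.44]
(-1, -152, 85) shift cm [7.96 7.76 9.94]
```

move_arm([
  [0,0,0,2.7,2.6,0.4,0.1],
  [0,0,0,5.4,5.2,0.8,0.1],
  [0,0,0,8,7.8,1.4,0.1],
  [0,0,0,8,7.8,1.4,0.1],
  [0,0,0,8,7.8,1.4,0.1],
])

```text
time_s: 1.35
eef_pos: [545.9, -161.4, 169.4]
ee_rot: [-0.002, 0.74, 0.672, 0.0]
force: [-0.2, 0.2, -0.1]
grip_width: 0.102
```

```bash
python3 -c "
from h import *
plan((-1,-152,85))
from rig import capture
c=capture('top');cv2.imwrite('pics/t1.png',c['frame'][:,:,::-1])
c=capture('wrist');cv2.imwrite('pics/w1.png',c['frame'][:,:,::-1])"
```

```text
t 1.35 chute [  -0.2 -150.4  169.4] F [-0.2   0.24 -0.12] grip 0.102 q [-0.49  0.46  1.45  0.    1.23 -0.4 ]
turn [-0.003 -0.002  0.008]
(-1, -152, 85) shift cm [-0.18 -0.06  8.44]
```

View pics/t1.png

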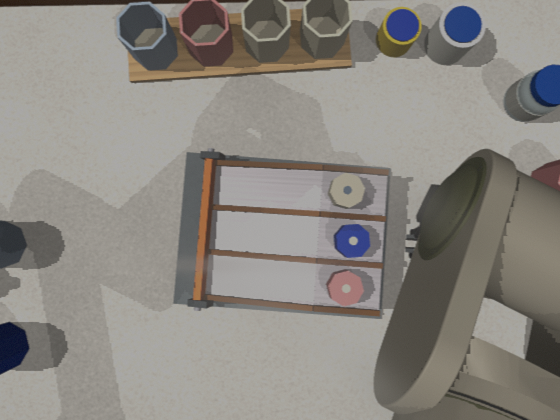

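View pics/w1.png

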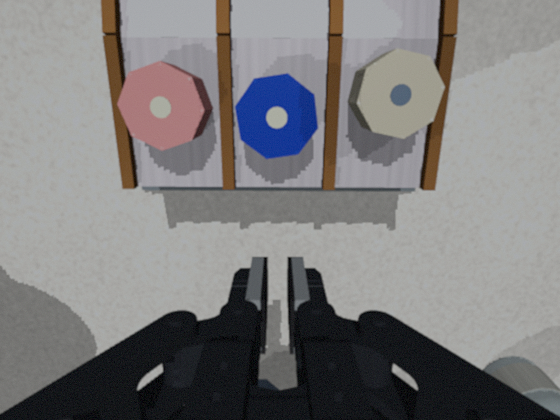

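The wrist view shows the fingers centred on column 277. The blue slug is at (277,117) in the middle lane, so they line up. I'll go down behind the open end.

move_arm([
  [0,0,0,-0.2,-0.1,3,0.1],
  [0,0,0,-0.2,-0.1,6,0.1],
  [0,0,0,-0.2,-0.1,8.8,0.1],
  [0,0,0,-0.2,-0.1,8.8,0.1],
  [0,0,0,-0.2,-0.1,8.8,0.1],
])

```text
time_s: 1.87
eef_pos: [542.9, -165.6, 82.4]
ee_rot: [-0.002, 0.742, 0.67, -0.0]
force: [0.1, 1.2, 0.2]
grip_width: 0.097
```

```bash
python3 -c "
from h import *
plan((-1,-130,81),(-1,-60,81))"
```

```text
t 1.87 chute [  -2.8 -154.9   82.4] F [0.11 1.23 0.23] grip 0.097 q [-0.5   0.56  1.54  0.    1.04 -0.4 ]
turn [-0.003 -0.002  0.003]
(-1, -130, 81) shift cm [2.49 0.19 0.14]
(-1, -60, 81) shift cm [9.49 0.21 0.16]
```

move_arm([
  [0,0,0,0.7,0.1,0,0.1],
  [0,0,0,1.4,0.2,0.1,0.1],
  [0,0,0,2.1,0.2,0.1,0.1],
  [0,0,0,2.7,0.2,0.1,0.1],
  [0,0,0,3.2,0.2,0.1,0.1],
])

```text
time_s: 2.28
eef_pos: [548.4, -133.1, 82.1]
ee_rot: [-0.002, 0.742, 0.671, 0.0]
force: [-0.7, 0.3, 0.7]
grip_width: 0.099
```

```bash
python3 -c "
from h import *
plan((-1,-60,80.5))
from rig import capture
c=capture('wrist');cv2.imwrite('pics/w2.png',c['frame'][:,:,::-1])"
```

```text
t 2.28 chute [  -0.7 -121.9   82.1] F [-0.7   0.28  0.73] grip 0.099 q [-0.45  0.56  1.55  0.    1.04 -0.35]
turn [-0.002 -0.002  0.004]
(-1, -60, 80.5) shift cm [ 6.19 -0.01  0.17]
```

View pics/w2.png

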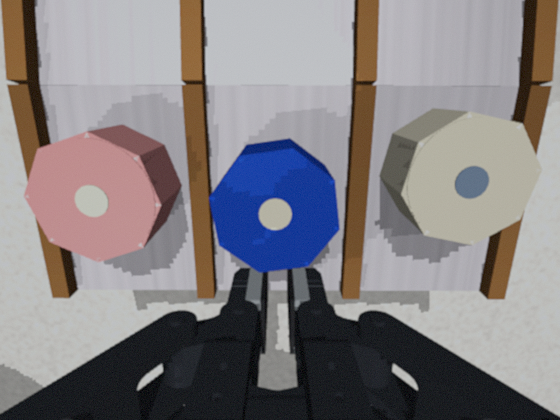

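move_arm([
  [0,0,0,0.5,0,0,0.1],
  [0,0,0,1.0,0,0.1,0.1],
  [0,0,0,1.5,0,0.1,0.1],
  [0,0,0,2.0,0,0.1,0.1],
  [0,0,0,2.5,0,0.1,0.1],
])

```text
time_s: 2.75
eef_pos: [551.0, -107.2, 81.0]
ee_rot: [-0.002, 0.742, 0.671, 0.0]
force: [-0.4, -1.5, 0.5]
grip_width: 0.101
```

move_arm([
  [0,0,0,0.5,0,0,0.1],
  [0,0,0,1.0,0,0,0.1],
  [0,0,0,1.5,0,0,0.1],
  [0,0,0,2.0,0,0,0.1],
  [0,0,0,2.5,0,0,0.1],
])

```text
time_s: 3.17
eef_pos: [553.6, -81.9, 81.2]
ee_rot: [-0.002, 0.742, 0.671, 0.0]
force: [0.1, -1.7, 0.9]
grip_width: 0.104
```

```bash
python3 -c "
from h import *
plan((-1,-51,81),(-1,-29,76.3),(0,66,56.1))
from rig import capture
c=capture('wrist');cv2.imwrite('pics/w3.png',c['frame'][:,:,::-1])"
```

```text
t 3.17 chute [ -0.9 -70.5  81.2] F [ 0.1  -1.65  0.85] grip 0.104 q [-0.36  0.55  1.57  0.    1.03 -0.26]
turn [-0.002 -0.002  0.004]
(-1, -51, 81) shift cm [ 1.95 -0.    0.02]
(-1, -29, 76.3) shift cm [4.15 0.01 0.5 ]
(0, 66, 56.1) shift cm [13.64  0.15  2.54]
```

View pics/w3.png

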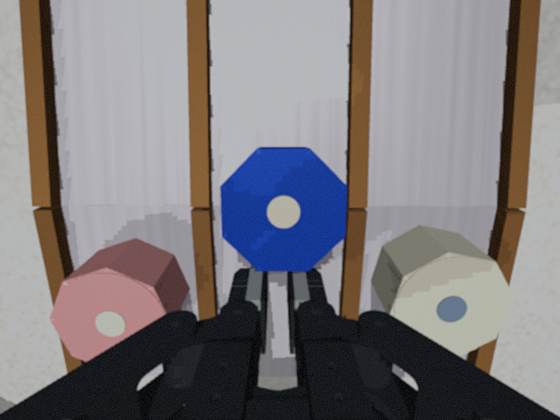

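The slug has squared up against the fingers at (284,212) on the edge of the slope, with a push of about 1.7 N. The pink and cream slugs haven't been touched. I'll carry on down.

move_arm([
  [0,0,0,0.5,0,0,0.1],
  [0,0,0,1.0,0,0,0.1],
  [0,0,0,1.5,0,0,0.1],
  [0,0,0,2.0,0,0.1,0.1],
  [0,0,0,2.5,0,0.2,0.1],
])

```text
time_s: 3.63
eef_pos: [556.1, -55.6, 79.1]
ee_rot: [-0.002, 0.741, 0.671, 0.0]
force: [0.3, -0.7, -0.4]
grip_width: 0.1
```

move_arm([
  [0,0,0,0.5,0,0.1,0.1],
  [0,0,0,1.0,0,0.2,0.1],
  [0,0,0,1.5,0,0.3,0.1],
  [0,0,0,2.0,0,0.4,0.1],
  [0,0,0,2.5,0,0.5,0.1],
])

```text
time_s: 4.05
eef_pos: [558.6, -30.2, 74.0]
ee_rot: [-0.002, 0.741, 0.671, 0.0]
force: [0.5, -0.7, 0.2]
grip_width: 0.102
```

```bash
python3 -c "
from h import *
plan((0,30,63.8),(0,66,56.1))
from rig import capture
c=capture('wrist');cv2.imwrite('pics/w4.png',c['frame'][:,:,::-1])"
```

```text
t 4.05 chute [ -1.3 -18.5  74. ] F [ 0.53 -0.7   0.15] grip 0.102 q [-0.26  0.56  1.57  0.    1.01 -0.17]
turn [-0.003 -0.003  0.005]
(0, 30, 63.8) shift cm [4.85 0.16 1.03]
(0, 66, 56.1) shift cm [8.45 0.18 1.81]
```

View pics/w4.png

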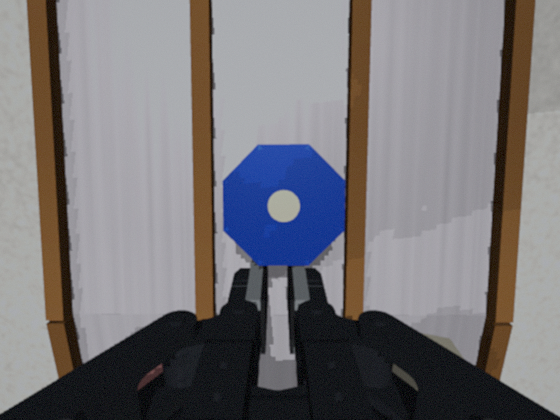

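move_arm([
  [0,0,0,0.5,0,0.1,0.1],
  [0,0,0,1.0,0.1,0.2,0.1],
  [0,0,0,1.5,0.1,0.3,0.1],
  [0,0,0,2.0,0.1,0.4,0.1],
  [0,0,0,2.5,0.1,0.5,0.1],
])

```text
time_s: 4.52
eef_pos: [562.0, -4.1, 68.8]
ee_rot: [-0.002, 0.741, 0.671, 0.0]
force: [0.4, -0.2, 0.3]
grip_width: 0.101
```

move_arm([
  [0,0,0,0.5,0,0.1,0.1],
  [0,0,0,1.0,0,0.2,0.1],
  [0,0,0,1.5,0,0.3,0.1],
  [0,0,0,2.0,0,0.4,0.1],
  [0,0,0,2.5,0,0.5,0.1],
])

```text
time_s: 4.93
eef_pos: [564.5, 21.4, 63.8]
ee_rot: [-0.002, 0.741, 0.671, 0.0]
force: [0.4, -0.6, -0.5]
grip_width: 0.098
```

move_arm([
  [0,0,0,0.4,0,0.1,0.1],
  [0,0,0,0.8,0,0.2,0.1],
  [0,0,0,1.2,0,0.3,0.1],
  [0,0,0,1.6,0,0.4,0.1],
  [0,0,0,2.0,0,0.4,0.1],
])

```text
time_s: 5.35
eef_pos: [566.4, 41.6, 59.6]
ee_rot: [-0.002, 0.741, 0.671, 0.0]
force: [0.3, -0.3, -0.7]
grip_width: 0.1
```

```bash
python3 -c "
from h import *
plan((0,66,56.1))
from rig import capture
c=capture('wrist');cv2.imwrite('pics/w5.png',c['frame'][:,:,::-1])
c=capture('scene');cv2.imwrite('pics/s5.png',cv2.resize(c['frame'][130:325,145:395,::-1],None,fx=3,fy=3))"
```

```text
t 5.35 chute [-1.  53.7 59.6] F [ 0.32 -0.3  -0.73] grip 0.1 q [-0.13  0.59  1.56  0.    0.99 -0.04]
turn [-0.003 -0.003  0.005]
(0, 66, 56.1) shift cm [1.23 0.11 0.36]
```

View pics/w5.png

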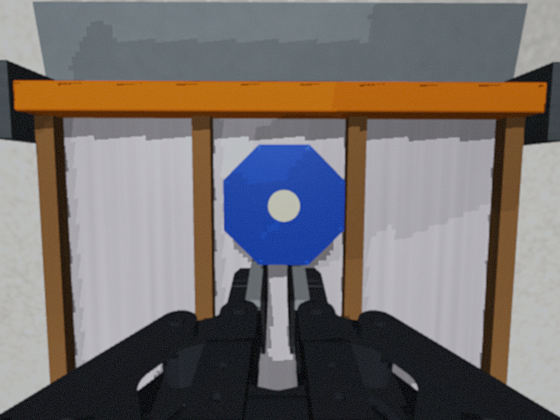

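View pics/s5.png

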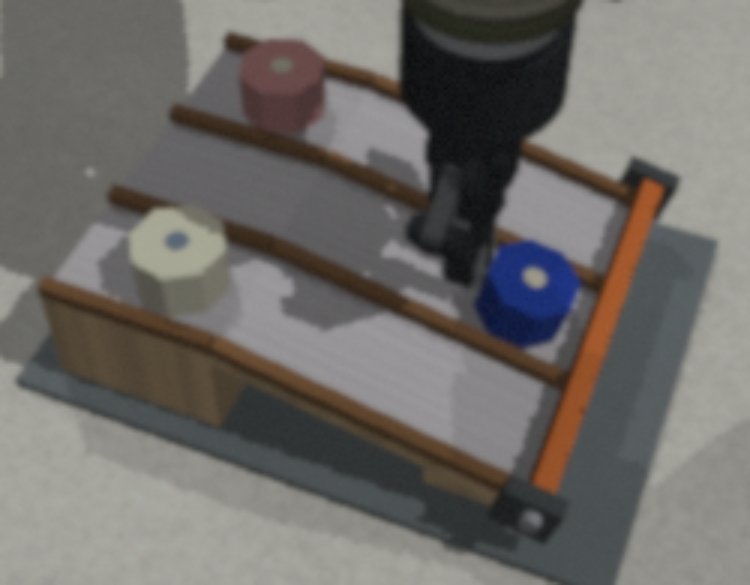

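The slug is flat in its lane with a gap of roughly 10–15 mm to the bar. From here I'll use slow steps and watch the force.

move_arm([
  [0,0,0,0.2,0,0.1,0.1],
  [0,0,0,0.4,0,0.1,0.1],
  [0,0,0,0.6,0,0.2,0.1],
  [0,0,0,0.8,0,0.2,0.1],
  [0,0,0,1.0,0,0.2,0.1],
])

```text
time_s: 5.87
eef_pos: [567.3, 52.0, 57.6]
ee_rot: [-0.002, 0.741, 0.671, 0.0]
force: [0.7, -0.6, -0.1]
grip_width: 0.098
```

move_arm([
  [0,0,0,0.1,0,0,0.1],
  [0,0,0,0.2,0,0,0.1],
  [0,0,0,0.2,0,0,0.1],
])

```text
time_s: 6.12
eef_pos: [567.5, 54.2, 57.6]
ee_rot: [-0.002, 0.741, 0.672, 0.0]
force: [1.1, 0.4, 0.8]
grip_width: 0.099
```

```bash
python3 -c "
from h import *
plan((0,66,56.1))
from rig import capture
c=capture('wrist');cv2.imwrite('pics/w6.png',c['frame'][:,:,::-1])"
```

```text
t 6.12 chute [-1.2 66.4 57.6] F [1.05 0.43 0.83] grip 0.099 q [-0.11  0.6   1.55  0.    0.99 -0.02]
turn [-0.004 -0.003  0.006]
(0, 66, 56.1) shift cm [-0.04  0.12  0.15]
```

View pics/w6.png

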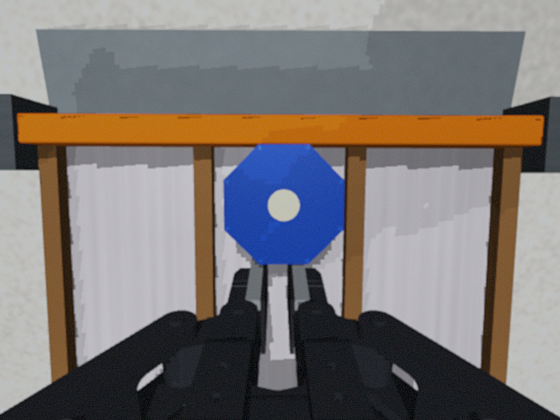

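move_arm([
  [0,0,0,0.1,0,0,0.1],
  [0,0,0,0.15,0,0,0.1],
])

```text
time_s: 6.33
eef_pos: [567.6, 55.4, 57.7]
ee_rot: [-0.002, 0.741, 0.672, -0.0]
force: [-0.8, -4.0, 0.5]
grip_width: 0.103
```

move_arm([
  [0,0,0,0.1,0,0,0.1],
  [0,0,0,0.15,0,0,0.1],
])

```text
time_s: 6.5
eef_pos: [567.7, 55.6, 57.8]
ee_rot: [-0.002, 0.741, 0.672, -0.001]
force: [-2.2, -9.8, 2.2]
grip_width: 0.099
```

The force rose to 10 N while the tip stopped, so the slug is against the bar. I'll back off along the slope, then lift.

move_arm([
  [0,0,0,-0.5,0,-0.1,0.1],
  [0,0,0,-1.0,0,-0.4,0.1],
  [0,0,0,-2,0,-1.0,0.1],
  [0,0,0,-3,0,-2.0,0.1],
  [0,0,0,-3,0,-4.0,0.1],
])

```text
time_s: 6.92
eef_pos: [564.0, 23.8, 97.4]
ee_rot: [-0.003, 0.741, 0.671, -0.002]
force: [0.4, -1.2, 0.2]
grip_width: 0.105
```

move_arm([
  [0,0,0,0,0,-3.0,0.1],
  [0,0,0,0,0,-6,0.1],
  [0,0,0,0,0,-9,0.1],
  [0,0,0,0,0,-12,0.1],
  [0,0,0,0,0,-12,0.1],
])

```text
time_s: 7.33
eef_pos: [566.7, 22.6, 224.6]
ee_rot: [0.002, 0.742, 0.671, 0.001]
force: [1.1, -0.0, -0.3]
grip_width: 0.099
```

```bash
python3 -c "
from h import *
plan()
from rig import capture
p=np.load('chute.npy')
c=capture('wrist');cv2.imwrite('pics/w7.png',c['frame'][:,:,::-1]);pickle.dump(c,open('w7.pkl','wb'))
c=capture('scene');cv2.imwrite('pics/s7.png',cv2.resize(c['frame'][130:325,145:395,::-1],None,fx=3,fy=3,interpolation=cv2.INTER_CUBIC))
"
```

```text
t 7.33 chute [  1.3  34.8 224.6] F [ 1.07 -0.05 -0.28] grip 0.099 q [-0.17  0.41  1.38  0.    1.35 -0.07]
turn [0.005 0.    0.004]
```

View pics/w7.png

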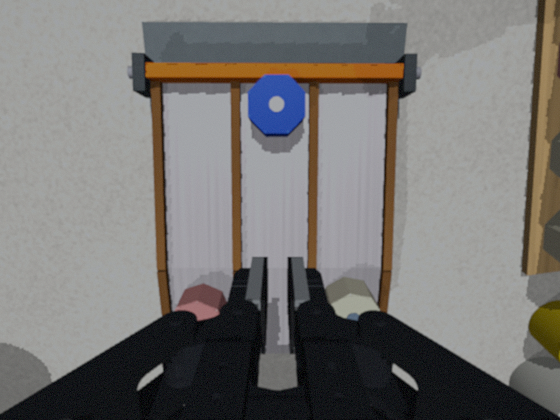

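View pics/s7.png

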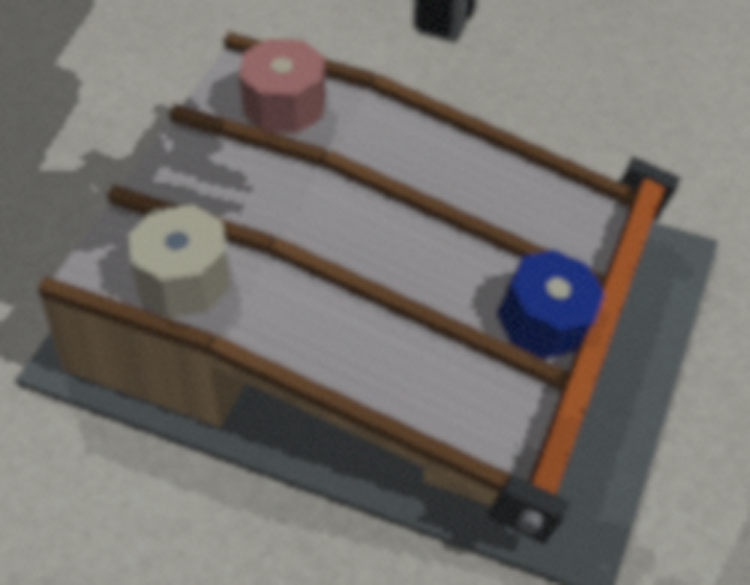

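In the scene picture the blue slug sits flat against the bar, with its top dot at (559,288). Pink (282,66) and cream (177,240) are at their starting pixels.

```bash
python3 -c "
from h import *
from rig import capture,job,ctrl
p=np.load('chute.npy')
c=capture('scene');print('scene top',toC(p,ray(c,np.array((559,288))/3+[145,130],69.7)))
c=pickle.load(open('w7.pkl','rb'));print('wrist top',toC(p,ray(c,(277,104),69.7)))
s=ctrl.sense();print(s['force'],np.abs(s['dq']).max())
job.finish_job()"
```

```text
scene top [ -1.01198186 103.88469706  69.7       ]
wrist top [  2.28785221 104.01862178  69.7       ]
[-0.43765007 -0.08623483 -0.13330591] 0.025336075599218397
the job is handed in; nothing more can be done
```

The blue slug is down its middle lane and resting against the orange stop bar. I handed the job in at about 7.4 s of the 38 s allowed.

I pushed it from behind with nearly closed fingers, keeping the tips low near the lane floor. The push took about 1–2 N on the landing. At the bar the force rose to about 10 N and the tip stopped moving, so I backed off up the slope and lifted clear.

- **Blue slug position:** the scene and wrist cameras both put the centre of its top face at chute y ≈ 104 mm. That puts its centre at y ≈ 101 mm, where it should be when resting against the bar. This assumes the slug leans 12° with the slope. The picture shows it flat in its lane.
- **Pink and cream slugs:** both were at the same pixels as at the start.
- **Robot:** the arm was clear above the chute, with force readings near zero (under 0.5 N).
- **Disagreement:** the two cameras differ by about 3 mm across the lane (x = -1 and +2 mm), slightly more than the 2 mm calibration. It doesn't affect the result.

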